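Advance the wide tally counter on the lab bench

TASK

A flask has just been made up: advance the wide tally counter, the one with six number windows, by swinging its lever all the way round to its stop, then let go so that it springs right back to rest. Leave the lever of the narrow, three-window counter alone.

Things in the scene. Friction and masses are not known exactly. Their poses are not given: they have to be found in the camera images.
- wide_lever (a joint): Lever on top of the WIDE counter, turning on an upright pivot, with an upright pin at its end. 0 rad = at rest, grows anticlockwise seen from above to the stop at 1.05 (60 degrees). A spring pulls it back to 0: about 1 N at the pin starts it, 4 N holds it at the stop; let go, it returns at once. Half-way it points straight out of the counter's front; rest and stop lie 30 degrees either side.
- wide_pivot (a point): Point on the pivot axis of the WIDE tally counter's lever, 64 mm above the bench. Counter: fixed grey box, 130 mm wide, 90 deep, top 55 mm above bench, six white number windows on top. Axes are the counter's: x to its back (windows), z up. Pivot 30 mm behind the front face; lever arm 12 mm wide, its top 68 mm above bench, its hub radius 11 mm, top 72 mm.
- wide_knob (a point): Middle of the wide counter's finger pin: upright, round, black, diameter 14 mm, from 68 to 115 mm above the bench (this point 91.5 mm). It stands 80 mm from the pivot axis and moves with the lever, in front of the housing over free bench. x points along the lever outward from the pivot, z up.
- narrow_knob (a point): Middle of the finger pin of the NARROW counter, 91.5 mm above the bench: a bystander with the same lever and pin, but its grey housing is only 70 mm wide and has three number windows. Its lever is not to be moved.
Not all that is in view belongs to the job. What is shaped like the part that bears wide_lever but red is not meant.

How it is judged:
By the outcome, as a careful person would: the job done as asked, in the order asked, and still so for the second after the job is handed in, with the robot touching nothing.
It also fails if it takes over 35 s, if anything falls off the work surface, if the arm or the gripper's body presses on something with over 40 N, if the wrist force passes 120 N, or if a joint passes its speed limit or range.

ROBOT

A 7-joint arm with a two-finger parallel gripper is mounted at the origin on the work surface. World frame = base frame: x ahead of the robot, y to its left, z up, the work surface at z = 0. Lengths are in mm, angles in rad, forces in N, time in s.
With the tool pointing down it reaches from about 400 to 875 mm from the base axis. Payload 4.4 kg.
Tool frame: the origin (TCP) lies between the finger pads; the fingertips stand 19 mm ahead of it and the grasp point (between the pads) is the TCP; z points along the fingers, x is the direction in which the jaws open and shut, and the axes are right-handed (so a half turn about z gives the same grasp; the last joint's range is limited). The gripper opens to 85 mm and grips with 20 to 120 N. Pads are 22 mm wide; open, the fingers measure 114 mm over their backs; the gripper's body (76 mm by 85 mm) begins 54 mm behind the grasp point. The pads swing forward as they close: fully open they stand 13 mm farther back than shut.
Start: joints at [-1.169, 0.628, 0.038, 1.517, -0.027, 0.996, -0.02], TCP at [293.081, 580.191, 250.313] pointing down, gripper open.
Joint ranges: [-3.06, 3.06], [-0.37, 2.12], [-1.25, 1.32], [0.18, 2.47], [-1.1, 4.24], [0.23, 1.98], [-2.94, 2.94]. Speed limits (rad/s): [2.57, 2.57, 3.14, 3.14, 3.14, 3.14, 3.14].

INTERFACE

Orientations are given as a unit quaternion [x, y, z, w].
In Python, from plant import get_obs, vision, arm gives the robot as it stands.
- The arm moves only by the tool jog_arm, never from a script. Its argument "moves" is a list of rows, each a list of 3 entries, a list of its own where there are three numbers: the shift along the world's x, y, z as a fraction of full scale, then the turn about the world's z as a fraction of full scale, then the gripper's target within -1 to 1 (shut at 1, half-way at 0, fully open at -1). A call has exactly 8 rows; each row shifts and turns the pose as measured when the row begins; what a row does not reach is not made up. Full scale, the value 1, is 0.03 m for a shift and 0.08 rad for a turn. A row lasts 1/12 s, in which the tool goes at most 41.7 mm and 7.16 degrees, less where a joint would pass 70% of its speed; a pose out of reach is approached as far as the arm can. A call with a number of a shift or a turn outside -1 to 1 is refused whole. A call with a gripper value outside its range is refused whole. The fingers move at their own pace and stop on an object; the grip force is fixed at half the most. Time passes only in rows, so rows that do not move let the fingers close, or fill a call up. It gives the time, the measured TCP pose, the force and the opening at its end, in the units of the state.
- get_obs(): the state, without advancing time (a new reading comes with each control period).
- vision.get_image(name): name is "scene" or "top" or "wrist"; returns (picture, depth): 420x560x3 uint8, red, green, blue; 420x560 float32, mm along the optical axis (not along the pixel's ray), 0 where there is no reading.
- vision.calibration(name): a dict with "K" (3x3 intrinsics, pixels), "xyz" and "rotation" of the camera in the world; the wrist camera has in their place "hand_eye" (4x4, takes a point from camera to tool coordinates, whose origin is the TCP and whose axes are the tool frame's). Camera axes: x right, y down, z forward; pixel columns grow to the right and rows downward; lengths in mm; the calibration is good to about 2 mm. A picture is of the moment at which its call begins: read the wrist's pose just before it. calibration takes no time and is no camera call.
- arm.sign_off(): hands the job in, once; it reports no verdict.
Trained networks look in the newest picture that a camera, given by its name, has taken for a name from the list of things; names that differ only in an ending like _2 or _b are one class to them, and where a whole thing is asked for, a point or a joint stands for the part that bears it (a point fixed in the world has none). Each returns a list of dicts, best first, with "conf" (0 to 1); they miss things now and then, are a little off and sometimes report something else, mostly with a low value. They report only what shows in the picture. A call takes as long as a camera call. They do not tell look-alikes from the thing itself.
- vision.look_for(camera, name): "at" ([row, column] as shares, 0 to 1, of the picture: columns of its width, rows of its height, amid what is visible of it).
- vision.pinpoint(camera, name): "at" ([row, column] as shares, 0 to 1, of the picture: columns of its width, rows of its height: a listed point, or the origin of a listed thing).
The state is a dict: "clock": time; "joint_pos": joint angles; "joint_vel": joint speeds; "joint_torque": joint torques, N m; "tool_pos": TCP position; "orientation": TCP orientation; "ft_force": force on the tool from outside, world axes, zero at the start; "moment": the same for the moment, N m; "width": finger opening in mm.
Only numpy, scipy, OpenCV 4.12 (cv2) and the standard library are available. Lean on these libraries where they do the work, as an engineer would, in place of code of your own. Each camera call takes 0.05 s, during which the arm holds its last target. There are 200 camera calls.

## Working session

There is one attempt and no reset: what is moved stays moved. The work goes in short steps, Python scripts to look and compute and a tool call to move; the robot and the scene stay as the last step left them, time stands still between calls to the robot, and variables do not carry over. Pictures are saved under pics/ and viewed, about 8 in all and at most 12, crops included, and the job is handed in when it is done.

Besides the shell and the picture viewer there is one more tool, called after "Call:" as name(argument=value, ...), one argument or row to a line, values as JSON. jog_arm: Moves the arm, as the interface text tells. Shift numbers are shares of 0.03 m and turn numbers shares of 0.08 rad, none past 1 either way. Its arguments: {"type":"object","properties":{"moves":{"type":"array","items":{"type":"array"}}},"required":["moves"]}

```bash
mkdir -p pics; cat > h.py <<'E'
import numpy as np, cv2
from plant import get_obs, vision, arm
from scipy.spatial.transform import Rotation as R
def cam(n):
    c=vision.calibration(n); K=np.array(c["K"])
    if "hand_eye" in c:
        o=get_obs(); T=np.eye(4); T[:3,:3]=R.from_quat(o["orientation"]).as_matrix(); T[:3,3]=o["tool_pos"]
        M=T@np.array(c["hand_eye"]); return K,M[:3,:3],M[:3,3]
    r=np.array(c["rotation"]); r=r if r.shape==(3,3) else R.from_quat(r).as_matrix()
    return K,r,np.array(c["xyz"])
def ray(c,at):
    K,r,t=c; d=r@np.linalg.inv(K)@np.array([at[1]*560,at[0]*420,1]); return t,d
def atz(c,at,z):
    t,d=ray(c,at); return t+d*(z-t[2])/d[2]
def tri(rs):
    A=np.zeros((3,3));b=np.zeros(3)
    for t,d in rs:
        d=d/np.linalg.norm(d);P=np.eye(3)-np.outer(d,d);A+=P;b+=P@t
    return np.linalg.solve(A,b)
E
python3 - <<'E'
from h import *
np.set_printoptions(precision=1,suppress=True)
im=[]
for n in ["scene","top"]:
    c=cam(n); p,d=vision.get_image(n); im.append(p)
    print(n,c[2])
    for q,z in [("wide_pivot",64),("wide_knob",91.5),("narrow_knob",91.5)]:
        for x in vision.pinpoint(n,q)[:4]:
            a=x["at"]; print(q,round(x["conf"],2),np.array([a[1]*560,a[0]*420]),atz(c,a,z),d[min(419,int(a[0]*420)),min(559,int(a[1]*560))])
    cv2.imwrite(f"pics/{n}1.png",cv2.resize(p[...,::-1],(784,588)))
print(get_obs()["clock"],get_obs()["orientation"])
E
```

```text
scene [ 741.2 -312.2  786.9]
wide_pivot 0.61 [252.2 351.1] [ 592.3 -186.8   64. ] 708.8326
wide_pivot 0.6 [160.8 229.1] [ 324.6 -109.7   64. ] 820.9926
wide_knob 0.96 [170.1 181.6] [284.4 -33.2  91.5] 838.2954
wide_knob 0.6 [246.5 297.8] [ 539.3 -130.    91.5] 712.01807
narrow_knob 0.86 [351.3 132. ] [495.7 265.1  91.5] 918.7953
top [ 320.9   31.4 1154. ]
wide_pivot 0.66 [353.  291.9] [ 321.4 -108.6   64. ] 1072.2423
wide_pivot 0.64 [392.9 160.9] [ 602.6 -199.3   64. ] 1113.8759
wide_knob 0.88 [317.3 312.7] [279.7 -32.1  91.5] 1137.1263
wide_knob 0.56 [364.5 188.2] [ 536.5 -132.4   91.5] 1078.4698
narrow_knob 0.61 [169.5 206.6] [496.  273.8  91.5] 1050.0475
0.4 [ 0.9  0.5 -0.   0. ]
```

View pics/top1.png

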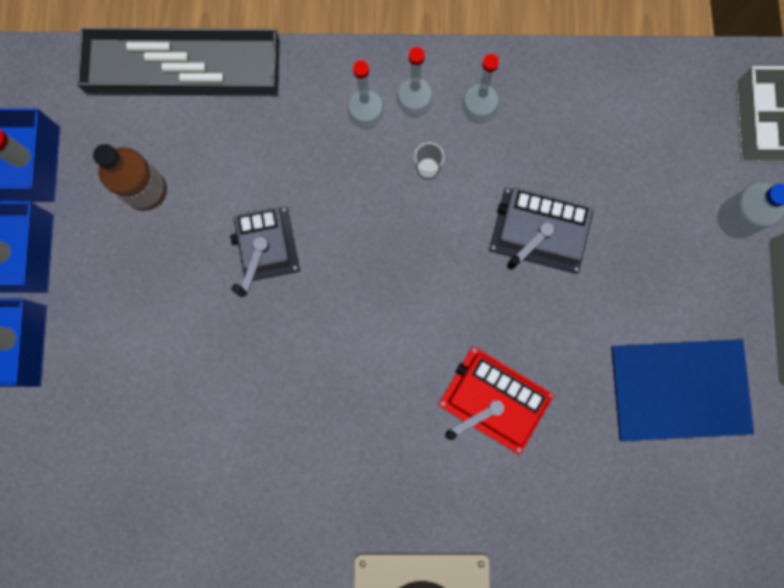

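View pics/scene1.png

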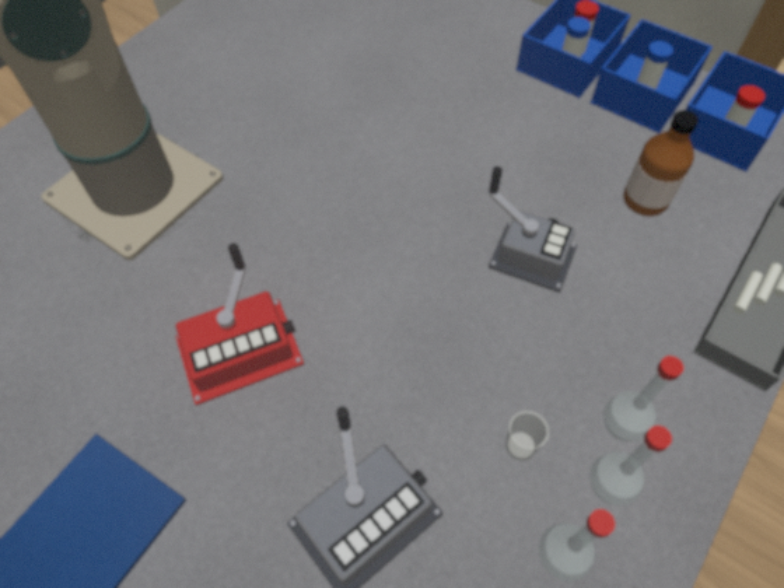

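The top view (784 px picture) shows three candidates, listed by pin position:
- **Red six-window decoy:** pin at (451,434).
- **Grey three-window narrow counter:** pin at (240,290).
- **Grey six-window wide counter:** pin at (514,263), hub at (547,229). This is my choice. In the scene view its pin is at (343,418) and its hub at (354,494).

I'll check that choice in a close crop and triangulate it.

```bash
python3 - <<'E'
from h import *
np.set_printoptions(precision=1,suppress=True)
S={};im={}
for n in ["scene","top"]:
    c=cam(n); p,d=vision.get_image(n)
    im[n]=p
    for q,z in [("wide_pivot",64),("wide_knob",91.5)]:
        best=[x["at"] for x in vision.pinpoint(n,q)]
        best=[a for a in best if np.linalg.norm(atz(c,a,z)[:2]-[565,-160])<70][:1]
        for a in best: S.setdefault(q,[]).append(ray(c,a)); print(n,q,atz(c,a,z))
for q in S: print(q,tri(S[q]))
a=cv2.resize(im["top"][115:215,320:440,::-1],(384,320),interpolation=2); b=cv2.resize(im["scene"][270:420,180:330,::-1],(320,320),interpolation=2)
cv2.imwrite("pics/crop.png",np.hstack([a,b]))
o=get_obs(); print(R.from_quat(o["orientation"]).as_matrix()[:,0], o["tool_pos"])
E
```

```text
scene wide_pivot [ 597.3 -184.3   64. ]
scene wide_knob [ 538.6 -127.4   91.5]
top wide_pivot [ 604.8 -196.6   64. ]
top wide_knob [ 537.6 -133.2   91.5]
wide_pivot [ 600.4 -190.1   86.7]
wide_knob [ 538.3 -130.6   96.1]
[0.5 0.9 0. ] [293.1 580.2 250.3]
```

View pics/crop.png

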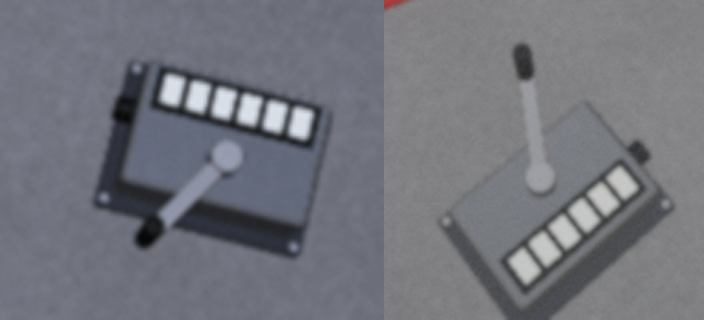

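The crop confirms a grey housing with six windows, hub at crop (227,157) and pin at (148,235). I'll move above it at travel height.

Call:
jog_arm(
  moves=[
    [[0.35,-1,0],0,-1],
    [[0.35,-1,0],0,-1],
    [[0.35,-1,0],0,-1],
    [[0.35,-1,0],0,-1],
    [[0.35,-1,0],0,-1],
    [[0.35,-1,0],0,-1],
    [[0.35,-1,0],0,-1],
    [[0.35,-1,0],0,-1],
  ],
)

```text
clock: 1.37
tool_pos: [373.0, 339.7, 250.2]
orientation: [0.848, 0.531, 0.002, -0.004]
ft_force: [0.9, -0.7, 0.5]
width: 85.8
```

Call:
jog_arm(
  moves=[
    [[0.35,-1,0],0,-1],
    [[0.35,-1,0],0,-1],
    [[0.35,-1,0],0,-1],
    [[0.35,-1,0],0,-1],
    [[0.35,-1,0],0,-1],
    [[0.35,-1,0],0,-1],
    [[0.35,-1,0],0,-1],
    [[0.35,-1,0],0,-1],
  ],
)

```text
clock: 2.03
tool_pos: [460.3, 87.7, 252.7]
orientation: [0.847, 0.531, 0.005, -0.004]
ft_force: [0.8, 0.4, -0.4]
width: 85.5
```

Call:
jog_arm(
  moves=[
    [[0.32,-0.9,0],-0.5,-1],
    [[0.32,-0.9,0],-0.5,-1],
    [[0.32,-0.9,0],-0.5,-1],
    [[0.32,-0.9,0],-0.5,-1],
    [[0.32,-0.9,0],-0.5,-1],
    [[0.32,-0.9,0],-0.5,-1],
    [[0.32,-0.6,0],-0.5,-1],
    [[0,0,0],0,-1],
  ],
)

```text
clock: 2.7
tool_pos: [532.1, -111.0, 255.3]
orientation: [0.918, 0.396, 0.008, 0.001]
ft_force: [1.2, -0.8, -0.6]
width: 85.4
```

```bash
cat > look.py <<'E'
from h import *
import sys
np.set_printoptions(precision=1,suppress=True)
c=cam("wrist"); p,d=vision.get_image("wrist")
for q,z in [("wide_pivot",64),("wide_knob",91.5)]:
    for x in vision.pinpoint("wrist",q)[:3]:
        a=x["at"]; print(q,round(x["conf"],2),np.array([a[1]*560,a[0]*420]),atz(c,a,z),ray(c,a))
cv2.imwrite(sys.argv[1],p[...,::-1]); o=get_obs(); print(o["tool_pos"],R.from_quat(o["orientation"]).as_matrix()[:,0],o["ft_force"],o["clock"])
E
python3 look.py pics/w1.png
```

```text
wide_pivot 0.7 [119.1  29.8] [ 323.6 -108.8   64. ] (array([475.4, -60.1, 378.3]), array([-0.6, -0.2, -1.1]))
wide_knob 0.65 [264.3 221. ] [ 538.7 -133.7   91.5] (array([475.4, -60.1, 378.3]), array([ 0.2, -0.2, -0.9]))
[ 530.1 -105.3  254.8] [0.7 0.7 0. ] [ 1.   1.1 -0.8] 2.85
```

View pics/w1.png

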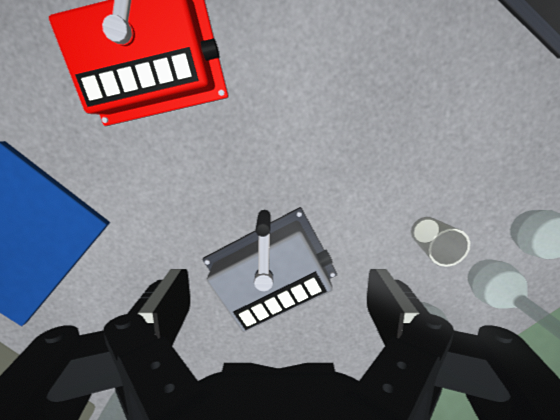

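The wrist view shows the grey six-window counter: hub at (263,282), pin top at (264,214). Next I'll compute the pivot from the hub in three views, and the pin from two wrist positions.

```bash
python3 - <<'E'
from h import *
np.set_printoptions(precision=1,suppress=True)
f=lambda u,v:(v/420,u/560)
rs=[]
for n,u,v in [("wrist",263,282),("top",390.9,164.1),("scene",253.1,353.4)]:
    c=cam(n); print(n,atz(c,f(u,v),72)); rs.append(ray(c,f(u,v)))
print("hub",tri(rs))
rs=[]
for n,u,v in [("wrist",264,213),("scene",519/2.133-180+180-180+180-0,0)][:1]:
    print("pin top",atz(cam(n),f(u,v),115))
a=np.array([538.3,-131.5])
E
```

```text
wrist [ 592.1 -183.2   72. ]
top [ 593.5 -193.1   72. ]
scene [ 597.2 -190.1   72. ]
hub [ 595.6 -190.2   63.5]
pin top [ 525.4 -116.2  115. ]
```

Call:
jog_arm(
  moves=[
    [[0.2,-0.5,0],0,-0.1],
    [[0.1,-0.3,-0.6],0,-0.1],
    [[0,0,-0.7],0,-0.1],
    [[0,0,-0.7],0,-0.1],
    [[0,0,-0.5],0,-0.1],
    [[0,0,0],0,-0.1],
    [[0,0,0],0,-0.1],
    [[0,0,0],0,-0.1],
  ],
)

```text
clock: 3.52
tool_pos: [538.6, -114.7, 179.5]
orientation: [0.912, 0.411, 0.01, -0.005]
ft_force: [0.4, 1.1, 1.3]
width: 46.9
```

```bash
python3 look.py pics/w2.png; python3 -c "
from h import *
print(get_obs()['width'])"
```

```text
wide_pivot 0.83 [252.1 315.2] [ 594.  -192.6   64. ] (array([480.6, -67.2, 303.2]), array([ 0.4, -0.5, -0.9]))
wide_knob 0.74 [257.5 247.7] [ 540.6 -135.1   91.5] (array([480.6, -67.2, 303.2]), array([ 0.3, -0.3, -0.9]))
[ 539.3 -115.6  180.2] [0.7 0.7 0. ] [0.1 0.5 0.9] 3.6667
46.93488209899741
```

View pics/w2.png

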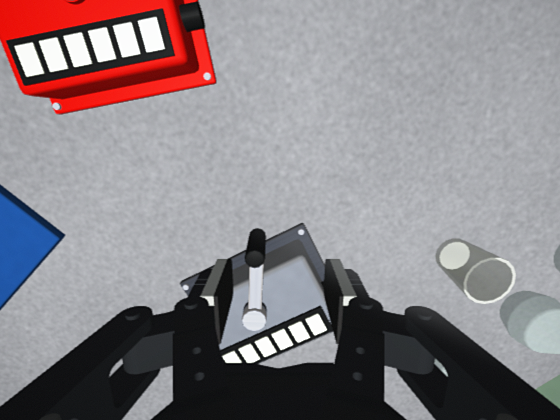

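The pin is at about (539,-132.5) and the pivot at (595,-190). That gives a radius of 80 mm and a triangulated height that agrees with the text. I'll centre over the pin with the jaws partly open, then go down around it.

Call:
jog_arm(
  moves=[
    [[0,-0.55,0],0,-0.1],
    [[0,0,0],0,-0.1],
    [[0,0,-0.4],0,-0.1],
    [[0,0,0],0,-0.1],
    [[0,0,0],0,-0.1],
    [[0,0,0],0,-0.1],
    [[0,0,0],0,-0.1],
    [[0,0,0],0,-0.1],
  ],
)

```text
clock: 4.33
tool_pos: [542.6, -131.1, 173.8]
orientation: [0.912, 0.411, 0.015, -0.002]
ft_force: [0.9, 0.5, -0.5]
width: 46.8
```

```bash
python3 look.py pics/w3.png
```

```text
wide_pivot 0.7 [262.  304.1] [ 594.5 -192.3   64. ] (array([483.2, -83.4, 296.8]), array([ 0.4, -0.4, -0.9]))
wide_knob 0.79 [267.4 229. ] [ 538.1 -134.6   91.5] (array([483.2, -83.4, 296.8]), array([ 0.3, -0.2, -0.9]))
[ 542.6 -131.2  173.6] [0.7 0.7 0. ] [-0.5  0.1 -0.2] 4.4833
```

View pics/w3.png

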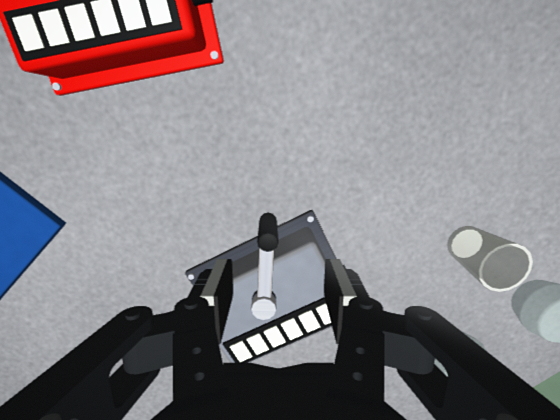

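The pin is at (267,225), slightly left of the jaw centre at about 278. I'll correct about 4 mm and descend.

Call:
jog_arm(
  moves=[
    [[-0.14,-0.08,-0.3],0,-0.1],
    [[0,0,-0.4],0,-0.1],
    [[0,0,-0.4],0,-0.1],
    [[0,0,-0.4],0,-0.1],
    [[0,0,-0.4],0,-0.1],
    [[0,0,-0.3],0,-0.1],
    [[0,0,0],0,-0.1],
    [[0,0,0],0,-0.1],
  ],
)

```text
clock: 5.15
tool_pos: [539.6, -133.7, 106.4]
orientation: [0.911, 0.411, 0.016, -0.001]
ft_force: [0.2, 0.6, -0.0]
width: 47.2
```

```bash
python3 look.py pics/w4.png
```

```text
wide_pivot 0.79 [266.8 361.9] [ 594.9 -191.5   64. ] (array([479.7, -86. , 229.2]), array([ 0.6, -0.5, -0.8]))
wide_knob 0.71 [275.2 274.8] [ 538.1 -134.1   91.5] (array([479.7, -86. , 229.2]), array([ 0.4, -0.3, -0.9]))
[ 540.  -133.8  107.1] [0.7 0.7 0. ] [-0.3  0.7  0.3] 5.3
```

View pics/w4.png

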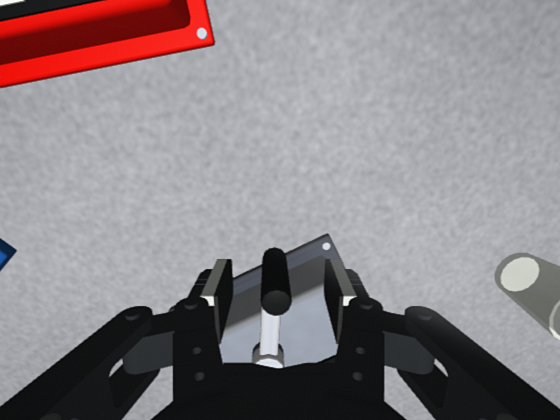

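The pin stands between the jaws, top at (275,300). I'll narrow the gap without gripping, lower slightly, and then sweep the arc.

Call:
jog_arm(
  moves=[
    [[-0.03,0,-0.25],0,0.35],
    [[0,0,0],0,0.35],
    [[0,0,0],0,0.35],
    [[-0.14,-0.15,0],0.8,0.35],
    [[-0.13,-0.16,0],0.9,0.35],
    [[-0.12,-0.17,0],0.9,0.35],
    [[-0.1,-0.18,0],0.9,0.35],
    [[0,0,0],0,0.35],
  ],
)

```text
clock: 5.97
tool_pos: [526.6, -151.9, 101.1]
orientation: [0.841, 0.541, 0.02, -0.003]
ft_force: [1.1, -0.5, -1.0]
width: 27.7
```

Call:
jog_arm(
  moves=[
    [[-0.1,-0.2,0],0.9,0.35],
    [[-0.08,-0.2,0],0.9,0.35],
    [[-0.07,-0.2,0],0.9,0.35],
    [[-0.05,-0.2,0],0.9,0.35],
    [[-0.03,-0.21,0],0.9,0.35],
    [[-0.01,-0.21,0],0.9,0.35],
    [[0,0,0],0,0.35],
    [[0,0,0],0,0.35],
  ],
)

```text
clock: 6.63
tool_pos: [517.6, -180.3, 101.2]
orientation: [0.702, 0.712, 0.021, -0.011]
ft_force: [-0.2, 2.0, 0.4]
width: 27.4
```

```bash
python3 look.py pics/w5.png
```

```text
wide_pivot 0.8 [254.8 364.5] [ 594.4 -192.9   64. ] (array([ 440.7, -187. ,  223.5]), array([ 0.8, -0. , -0.8]))
wide_knob 0.82 [290.2 282.9] [ 518.3 -174.    91.5] (array([ 440.7, -187. ,  223.5]), array([ 0.5,  0.1, -0.9]))
[ 517.6 -180.4  101.2] [-0.  1.  0.] [ 0.5  2.5 -0.7] 6.7833
```

View pics/w5.png

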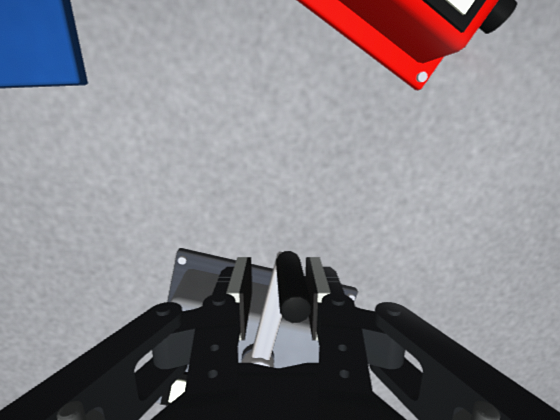

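The pin at (292,300) rests on the trailing finger, with about 2.5 N of spring force and the lever about 33° round. I'll continue.

Call:
jog_arm(
  moves=[
    [[-0.01,-0.21,0],0.6,0.35],
    [[0,-0.21,0],0.6,0.35],
    [[0.02,-0.21,0],0.6,0.35],
    [[0.04,-0.21,0],0.6,0.35],
    [[0.06,-0.2,0],0.6,0.35],
    [[0.08,-0.2,0],0.6,0.35],
    [[0,0,0],0,0.35],
    [[0,0,0],0,0.35],
  ],
)

```text
clock: 7.45
tool_pos: [518.0, -209.1, 100.8]
orientation: [0.588, 0.809, 0.017, -0.022]
ft_force: [-0.8, 3.1, 1.3]
width: 28.0
```

```bash
python3 look.py pics/w6.png
```

```text
wide_pivot 0.77 [263.4 371.5] [ 597.  -191.4   64. ] (array([ 448.4, -238.7,  224.1]), array([ 0.7,  0.2, -0.8]))
wide_knob 0.7 [289.4 283.1] [ 516.6 -203.1   91.5] (array([ 448.4, -238.7,  224.1]), array([ 0.5,  0.2, -0.9]))
[ 518.  -209.1  100.8] [-0.3  0.9  0.1] [-0.7  2.8 -0.1] 7.6
```

Call:
jog_arm(
  moves=[
    [[0.03,-0.15,0],0.3,0.35],
    [[0.03,-0.15,0],0.3,0.35],
    [[0,0,0],0,0.35],
    [[0,0,0],0,0.35],
    [[0,0,0],0,0.35],
    [[0,0,0],0,0.35],
    [[0,0,0],0,0.35],
    [[0,0,0],0,0.35],
  ],
)

```text
clock: 8.27
tool_pos: [519.6, -217.3, 100.8]
orientation: [0.566, 0.824, 0.016, -0.023]
ft_force: [-0.5, 3.3, 1.4]
width: 27.5
```

Call:
jog_arm(
  moves=[
    [[0.03,-0.12,0],0,0.35],
    [[0,0,0],0,0.35],
    [[0,0,0],0,0.35],
    [[0,0,0],0,0.35],
    [[0,0,0],0,0.35],
    [[0,0,0],0,0.35],
    [[0,0,0],0,0.35],
    [[0,0,0],0,0.35],
  ],
)

```text
clock: 8.93
tool_pos: [519.9, -219.0, 100.7]
orientation: [0.565, 0.824, 0.017, -0.025]
ft_force: [-0.6, 3.5, 1.9]
width: 27.7
```

Call:
jog_arm(
  moves=[
    [[0.03,-0.1,0],0,0.35],
    [[0.03,-0.1,0],0,0.35],
    [[0.03,-0.1,0],0,0.35],
    [[0.03,-0.1,0],0,0.35],
    [[0.02,-0.08,0],0,0.35],
    [[0.02,-0.08,0],0,0.35],
    [[0.02,-0.08,0],0,0.35],
    [[0.02,-0.08,0],0,0.35],
  ],
)

```text
clock: 9.6
tool_pos: [520.0, -219.3, 100.2]
orientation: [0.56, 0.827, 0.024, -0.041]
ft_force: [-2.5, 9.0, 3.1]
width: 27.8
```

```bash
python3 look.py pics/w7.png
```

```text
wide_pivot 0.75 [269.  371.9] [ 594.6 -192.2   64. ] (array([ 455.4, -257.6,  223.8]), array([ 0.7,  0.3, -0.8]))
wide_knob 0.55 [291.2 286.3] [ 519.2 -211.7   91.5] (array([ 455.4, -257.6,  223.8]), array([ 0.4,  0.3, -0.9]))
[ 520.  -219.3  100.2] [-0.4  0.9  0.1] [-2.7  9.4  3.6] 9.75
```

Movement has stopped at 9 N against a 4 N spring, with the pin at 194.5° (expected 194.3°), so the lever is at its stop. I'll press slightly more to be sure, then lift straight off.

Call:
jog_arm(
  moves=[
    [[0.05,-0.25,0],0,0.35],
    [[0.05,-0.25,0],0,0.35],
    [[0.05,-0.25,0],0,0.35],
    [[0.05,-0.25,0],0,0.35],
    [[0.05,-0.25,0],0,0.35],
    [[0.05,-0.25,0],0,0.35],
    [[0.05,-0.25,0],0,0.35],
    [[0.05,-0.25,0],0,0.35],
  ],
)

```text
clock: 10.42
tool_pos: [520.0, -219.3, 99.1]
orientation: [0.545, 0.833, 0.045, -0.083]
ft_force: [-3.5, 16.3, 4.1]
width: 27.7
```

Call:
jog_arm(
  moves=[
    [[0,0,0.5],0,0.35],
    [[0,0,0.8],0,0.35],
    [[0,0,1],0,0.35],
    [[0,0,1],0,0.35],
    [[0,0,1],0,0.35],
    [[0,0,1],0,0.35],
    [[0,0,0.5],0,0.35],
    [[0,0,0],0,0.35],
  ],
)

```text
clock: 11.08
tool_pos: [517.7, -225.9, 277.0]
orientation: [0.547, 0.832, 0.042, -0.082]
ft_force: [1.2, -0.6, 0.4]
width: 27.9
```

```bash
python3 look.py pics/w8.png; python3 - <<'E'
from h import *
p,_=vision.get_image("top"); q,_=vision.get_image("scene")
for n in ("top","scene"):
    for q_ in ("wide_knob","narrow_knob"):
        print(n,q_,[(round(x["conf"],2),atz(cam(n),x["at"],91.5).round(1)) for x in vision.pinpoint(n,q_)[:3]])
cv2.imwrite("pics/end.png",np.hstack([cv2.resize(p[...,::-1],(400,300)),cv2.resize(q[...,::-1],(400,300))]))
E
```

```text
wide_pivot 0.8 [245.7 264.3] [ 594.5 -193.2   64. ] (array([ 460. , -275.3,  400. ]), array([ 0.4,  0.2, -0.9]))
wide_pivot 0.67 [406.4  73. ] [ 323.5 -108.5   64. ] (array([ 460. , -275.3,  400. ]), array([-0.4,  0.5, -1. ]))
wide_knob 0.94 [315.4 244.3] [ 535.9 -134.2   91.5] (array([ 460. , -275.3,  400. ]), array([ 0.2,  0.4, -0.9]))
wide_knob 0.63 [490.   64.8] [286.7 -37.6  91.5] (array([ 460. , -275.3,  400. ]), array([-0.5,  0.7, -1. ]))
[ 515.4 -224.5  272.9] [-0.4  0.9  0.2] [-0.3 -0.6 -0.4] 11.2333
top wide_knob [(0.67, array([ 537.1, -131.8,   91.5])), (0.53, array([279.1, -30.8,  91.5]))]
top narrow_knob [(0.52, array([496.5, 264.5,  91.5]))]
scene wide_knob [(0.8, array([288.7, -33.7,  91.5])), (0.79, array([ 539.5, -130.2,   91.5]))]
scene narrow_knob [(0.7, array([496.2, 270.6,  91.5]))]
```

View pics/w8.png

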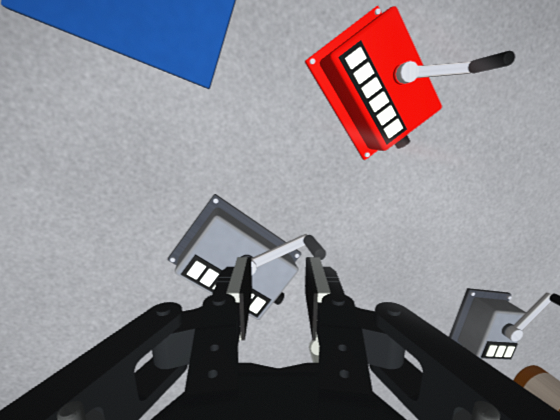

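View pics/end.png

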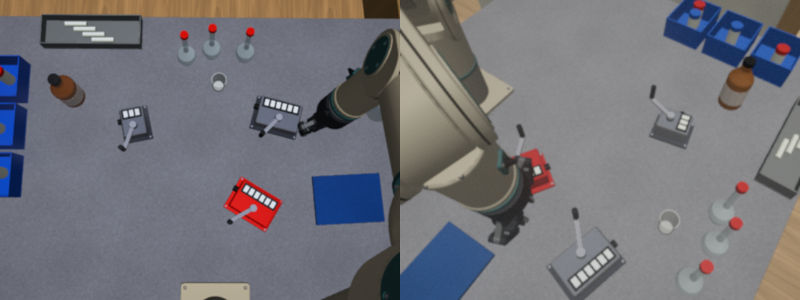

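The wide lever is back at rest: its pin is at (537,-132), the same as at the start. The narrow and red counters are unmoved, and the arm is clear at z = 273 mm.

```bash
python3 -c "
from plant import arm; print(arm.sign_off())"
```

```text
the job is handed in; nothing more can be done
None
```

I swung the wide six-window counter's lever round to its stop and let it spring back to rest, then handed the job in at about 11 s of robot time. I did it with partly open jaws around the pin, without gripping it.

- **At the stop:** the pin was at 194.5° about the pivot, against an expected 194.3°. It did not move any further while the force rose from 3.5 N to 16 N.
- **After letting go:** I lifted straight off. All three cameras put the pin back at about (537,-132), where it started, to within about 2 mm. The force on the gripper was about zero.
- **Bystanders:** the narrow counter's pin read about (496,268) at the end. It had read (496,265) in one camera and (496,274) in the other at the start. The red counter looked unmoved too.

Two readings disagreed. The first pivot estimates from the two fixed cameras differed by about 12 mm and triangulated about 23 mm too high. I used the close wrist-camera views and the hub positions instead, which gave the 80 mm lever radius in the description. The tool also tilted a few degrees while pressing at the stop, with no visible effect.

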